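# Sort the barbecue shelf into its trays

### The arm

A 6-joint arm with a two-finger parallel gripper is mounted at the origin on the work surface. World frame = base frame: x ahead of the robot, y to its left, z up, the work surface at z = 0. Lengths are in m, angles in rad, forces in N, time in s.
With the tool pointing down it reaches from about 0.425 to 0.95 m from the base axis. Payload 3.5 kg.
Tool frame: the origin (TCP) lies midway between the tips of the shut fingers; the grasp point (between the pads) lies 19 mm behind it (ctrl.hold_point_z is the distance from the TCP to the grasp point, in m); z points along the fingers, y is the line along which they close (so a half turn about z gives the same grasp; the last joint's range is limited). The gripper opens to 85 mm and grips with 20 to 120 N. Pads are 22 mm wide; open, the fingers measure 114 mm over their backs; the gripper's body (76 mm by 85 mm) begins 54 mm behind the grasp point. The pads swing forward as they close: fully open they stand 13 mm farther back than shut.
Start: joints at [1.154, 0.286, 1.577, -0, 1.279, -0.15], TCP at [0.178, 0.651, 0.231] pointing down, gripper open.
Joint ranges: [-2.77, 2.77], [-0.9, 2.22], [0.21, 2.48], [-1.53, 4.67], [0.24, 2.81], [-2.84, 2.84]. Speed limits (rad/s): [2.79, 2.79, 3.14, 3.14, 3.14, 3.14].

### API

Orientations are given as a unit quaternion [x, y, z, w].
In Python, from plant import readout, cams, sign_off, ctrl gives the robot as it stands. The module is installed in compiled form; this text tells all that it offers.
- The arm moves only by the tool step_arm, never from a script. Its argument "increments" is a list of rows, each a list of 2 entries, a list of its own where there are three numbers: the shift along the world's x, y, z in mm, then the turn, a rotation vector about the world's x, y, z in rad. In form: [[[x, y, z], [rx, ry, rz]], ...]. A call has 1 to 8 rows; each row shifts and turns the commanded pose from where the row before left it; what a row does not reach is not made up. A row lasts 1/12 s, in which the tool goes at most 41.7 mm and 7.16 degrees, less where a joint would pass 70% of its speed; a pose out of reach is approached as far as the arm can. A call is refused whole if a number of a shift passes 41.7 or a number of a turn 0.125, either way. A call with a gripper value outside its range is refused whole. "fingers" is the opening, from -1 (shut) to 1 (fully open), set as the call begins (left out, the last holds). The fingers move at their own pace and stop on an object; "grip_force" is the grip in N (left out, the last holds). Time passes only in rows, so rows that do not move let the fingers close. It gives the time, the measured TCP pose, the force, the opening and the grip force at its end, in the units of the state.
- readout.get_state(): the state, without advancing time (a new reading comes with each control period).
- cams.read_camera(name): name is "scene" or "top" or "wrist"; returns the picture (480x640x3 uint8, red, green, blue); there is no depth.
- cams.get_calibration(name): a dict with "fx", "fy", "cx", "cy" (pixels), "eye" and "rotation" of the camera in the world; the wrist camera has in their place "T_tool_cam" (4x4, takes a point from camera to tool coordinates, whose origin is the TCP and whose axes are the flange's). Camera axes: x right, y up, looking along -z (the intrinsics and any distortion apply to the point x, -y, -z); pixel columns grow to the right and rows downward; lengths in m; the calibration is good to about 2 mm. A picture is of the moment at which its call begins: read the wrist's pose just before it. get_calibration takes no time and is no camera call.
- sign_off(): hands the job in; it is judged then, once.
The state is a dict: "time": time; "qpos": joint angles; "dq": joint speeds; "joint_efforts": joint torques, N m; "eef_pos": TCP position; "tcp_rot": TCP orientation; "contact_force": force on the tool from outside, world axes, zero at the start; "wrist_torque": the same for the moment, N m; "opening": opening from 0.0 (shut) to 1.0 (fully open); "finger_force": force on a finger pad.
Only numpy, scipy, OpenCV 4.12 (cv2) and the standard library are available. Lean on these libraries where they do the work, as an engineer would, in place of code of your own. Each camera call takes 0.05 s, during which the arm holds its last target. There are 200 camera calls.

### The job

Sort the loose things on the shelf into their trays: stand both salt shakers upright in the square tray, stand both sauce cups mouth up and side by side in the round tray, and lay the loose skewer flat in the oblong tray, lengthwise and wholly inside its rim. Everything must rest on the floor of its tray, and the cruet and the spice jar among them must be left where they stand.

Things in the scene. Friction and masses are not known exactly. Their poses are not given: they have to be found in the camera images.
- sauce_cup1: open round steel sauce cup, standing mouth up: 50 mm across at the foot, 52 mm at the rim, 40 mm high, wall 3 mm; 70 g. Origin: centre of its underside, z up its axis. The two cups are alike
- sauce_cup2: open round steel sauce cup, standing mouth up: 50 mm across at the foot, 52 mm at the rim, 40 mm high, wall 3 mm; 70 g. Origin: centre of its underside, z up its axis. The two cups are alike
- shaker1: closed steel salt shaker, standing: plain cylinder 40 mm across up to 62 mm, then a perforated dome to 76 mm high; 140 g. Origin: centre of its underside, z up its axis. The two shakers are alike
- shaker2: closed steel salt shaker, standing: plain cylinder 40 mm across up to 62 mm, then a perforated dome to 76 mm high; 140 g. Origin: centre of its underside, z up its axis. The two shakers are alike
- skewer: steel skewer lying flat, 170 mm long: a square handle 12 x 12 mm and 80 mm long, then a flat blade 6 mm wide ending in a narrow tip; 60 g. Origin: middle of its length, on its axis (6 mm above what it lies on). x runs along it to the tip: the handle spans x = -85 to -5 mm, the blade -5 to +85 mm; the centre of mass is near x = -34 mm
- long_tray: oblong tray, 126 x 230 mm outside; its long side lies along its y axis. Pale bare metal, fixed to the shelf; floor 4 mm thick, rim 4 mm thick, rim top 12 mm above the shelf. Origin: centre of its underside.
- square_tray: square tray, 130 x 130 mm outside, sides along its x and y axes. Pale bare metal, fixed to the shelf; floor 4 mm thick, rim 4 mm thick, rim top 12 mm above the shelf. Origin: centre of its underside.
- round_tray: round tray, 156 mm across outside. Pale bare metal, fixed to the shelf; floor 4 mm thick, rim 4 mm thick, rim top 12 mm above the shelf. Origin: centre of its underside.
- cruet: closed glass cruet with cork, 46 mm across, 110 mm high, loose, standing among the things to sort. Bystander, to be left alone. Origin: centre of its underside
- spice_jar: amber glass spice jar with black lid, 44 mm across, 70 mm high, loose, standing among the things to sort. Bystander, to be left alone. Origin: centre of its underside
Not all that is in view belongs to the job. What is shaped like the sauce_cup1 but green is not meant. Leave any green look-alike of the shaker2 alone.

How it is judged:
By the outcome, as a careful person would: the job done as asked, in the order asked, and still so for the second after the job is handed in, with the robot touching nothing.
It also fails if it takes over 120 s, if anything falls off the work surface, if the arm or the gripper's body presses on something with over 40 N, if the wrist force passes 120 N, or if a joint passes its speed limit or range.

## Working session

There is one attempt and no reset: what is moved stays moved. The work goes in short steps, Python scripts to look and compute and a tool call to move; the robot and the scene stay as the last step left them, time stands still between calls to the robot, and variables do not carry over. Pictures are saved under pics/ and viewed, at most 14 in all, crops included, and the job is handed in when it is done.

Besides the shell and the picture viewer there is one more tool, called after "Request:" as a command line: name --argument value ..., lists and objects as JSON in quotes. step_arm: Moves the arm, as the interface text tells. Its arguments: {"type":"object","properties":{"increments":{"type":"array","items":{"type":"array"}},"fingers":{"type":"number"},"grip_force":{"type":"number"}},"required":["increments"]}

```bash
mkdir -p pics; python3 - <<'E'
from plant import readout,cams,ctrl
import cv2,numpy as np
s=readout.get_state();print(s,ctrl.hold_point_z)
for n in("scene","top"):
    cv2.imwrite(f"pics/{n}0.png",cams.read_camera(n)[:,:,::-1])
for n in("scene","top","wrist"): print(n,cams.get_calibration(n))
E
```

```text
{'time': 0.0, 'qpos': array([ 1.15398467e+00,  2.87166461e-01,  1.57818977e+00, -1.28760164e-07,
        1.27863593e+00, -1.50021712e-01]), 'dq': array([-0.00176391,  0.00187354, -0.00036179, -0.00053419, -0.00098662,
       -0.00231923]), 'joint_efforts': array([-8.25303905e-04, -4.05984771e+01, -2.92621207e+01, -2.16018643e-04,
        5.91934018e-03, -1.39248954e-05]), 'eef_pos': array([0.17766528, 0.6505031 , 0.22993976]), 'tcp_rot': array([ 1.32999600e-01,  9.91115365e-01, -1.15190411e-03, -3.35436151e-04]), 'contact_force': array([-0.96066127, -0.74328186, -0.22522773]), 'wrist_torque': array([-0.01937629, -0.03386615, -0.00034762]), 'finger_force': 0.0, 'opening': 0.9989887440111692} 0.0187
scene {'fx': 447.8125109335219, 'fy': 447.8125109335219, 'cx': 321.94749422108845, 'cy': 245.00967384286608, 'eye': array([ 0.83342602, -0.30881507,  0.7436176 ]), 'rotation': array([0.26805137, 0.11568131, 0.40256371, 0.8675879 ])}
top {'fx': 473.19174208673394, 'fy': 473.19174208673394, 'cx': 317.451268654327, 'cy': 241.12074015512547, 'eye': array([ 0.27605192, -0.01428756,  1.02749469]), 'rotation': array([ 0.06782371, -0.06981874, -0.7030164 ,  0.70448083])}
wrist {'fx': 432.1059549088574, 'fy': 432.1059549088574, 'cx': 326.4021970211978, 'cy': 242.3254618856422, 'T_tool_cam': array([[ 5.74598592e-06,  9.56248255e-01,  2.92556447e-01,
         7.43769639e-02],
       [ 9.99999912e-01,  1.17361514e-04, -4.03247747e-04,
        -8.59575445e-05],
       [-4.19939822e-04,  2.92556423e-01, -9.56248170e-01,
        -1.43211665e-01],
       [ 0.00000000e+00,  0.00000000e+00,  0.00000000e+00,
         1.00000000e+00]])}
```

View pics/scene0.png

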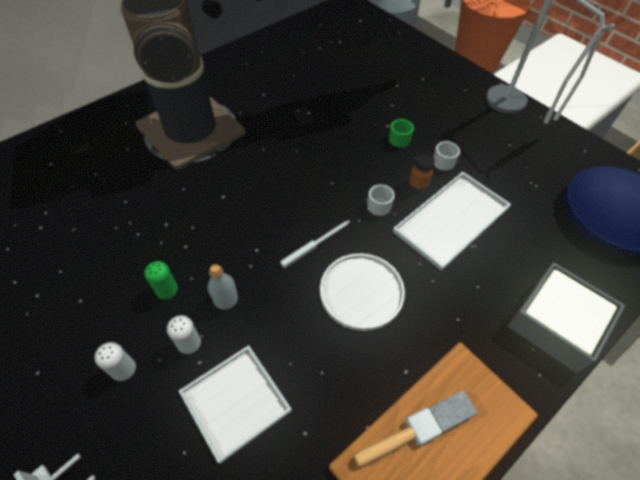

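View pics/top0.png

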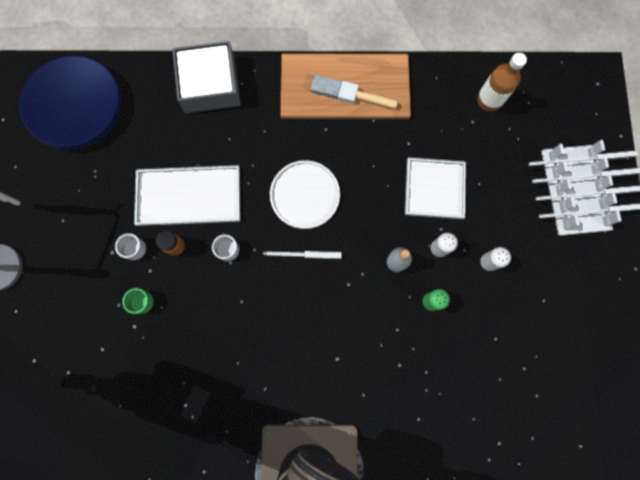

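Scene: steel shakers at top-view (500,258) and (444,243), with a green look-alike at (436,300) and the cruet at (400,259). Steel cups are at (130,247) and (225,248), with a green one at (137,301) and the spice jar at (171,243). The loose skewer is at (303,254), and the trays are at (187,195), (305,194) and (436,188). I take the two grey shakers and two grey cups as the targets, since the green ones are excluded. I take the lone skewer because the others sit in a rack at (585,190). I'll check these in an enlarged crop and triangulate them.

```bash
cat > h.py <<'E'
import cv2,numpy as np
from scipy.spatial.transform import Rotation as R
from plant import readout,cams
def cam(n,s=None):
    c=cams.get_calibration(n)
    if n!="wrist": return c,np.array(c["eye"]),R.from_quat(c["rotation"]).as_matrix()
    T=np.eye(4);T[:3,:3]=R.from_quat(s["tcp_rot"]).as_matrix();T[:3,3]=s["eef_pos"]
    T=T@c["T_tool_cam"];return c,T[:3,3],T[:3,:3]
def ray(C,u,v):
    c,e,M=C;d=M@np.array([(u-c["cx"])/c["fx"],-(v-c["cy"])/c["fy"],-1]);return e,d/np.linalg.norm(d)
def proj(C,p):
    c,e,M=C;q=M.T@(np.array(p)-e);return c["cx"]-c["fx"]*q[0]/q[2],c["cy"]+c["fy"]*q[1]/q[2]
def plane(C,u,v,z):
    e,d=ray(C,u,v);return e+d*(z-e[2])/d[2]
def tri(*rs):
    A=0;b=0
    for e,d in rs:
        P=np.eye(3)-np.outer(d,d);A=A+P;b=b+P@e
    x=np.linalg.solve(A,b);return x,[np.linalg.norm((np.eye(3)-np.outer(d,d))@(x-e))*1e3 for e,d in rs]
def blobs(im,lo=75,sat=70,amin=60):
    h=cv2.cvtColor(im,cv2.COLOR_RGB2HSV);m=((h[...,2]>lo)&(h[...,1]<sat)).astype(np.uint8)
    cs,_=cv2.findContours(m,cv2.RETR_EXTERNAL,cv2.CHAIN_APPROX_NONE)
    return [c for c in cs if cv2.contourArea(c)>amin]
E
python3 - <<'E'
from h import *
for n in("top","scene"):
    im=cv2.imread(f"pics/{n}0.png")[:,:,::-1].copy();C=cam(n)
    for c in blobs(im):
        m=cv2.moments(c);u,v=m["m10"]/m["m00"],m["m01"]/m["m00"]
        (r,s,a)=cv2.minAreaRect(c)
        print(n,np.round([u,v]),int(m["m00"]),np.round(r,1),np.round(s,1),round(a,1),np.round(plane(C,*r,0.012)*1e3))
t=cv2.imread("pics/top0.png");a=cv2.resize(t[225:320,110:250],(560,380));b=cv2.resize(t[225:320,380:520],(560,380))
cv2.imwrite("pics/crop.png",cv2.resize(np.vstack([a,b]),(442,600)))
E
```

```text
top [290. 475.] 95 [290.  473.5] [22. 11.] 0.0 [ 4. 37. 12.]
top [265. 472.] 292 [266.5 471. ] [16. 23.] 90.0 [ 9. 84. 12.]
top [303. 472.] 84 [302.8 472.2] [29.2  5.7] 37.7 [ 7. 11. 12.]
top [317. 470.] 74 [317.1 469.5] [42.2  4.4] 31.7 [ 12. -17.  12.]
top [337. 443.] 1360 [338.2 437.6] [73.2 36.9] 40.9 [ 72. -60.  12.]
top [311. 419.] 62 [313.4 419.5] [ 5.7 24.7] 83.7 [106.  -9.  12.]
top [307. 254.] 424 [302.  253.7] [78.1  7.9] 1.8 [449.  17.  12.]
top [397. 261.] 326 [398.3 259.8] [21.2 24.7] 45.0 [ 436. -193.   12.]
top [495. 259.] 517 [495.5 259. ] [21.  31.3] 63.4 [ 438. -404.   12.]
top [  8. 266.] 630 [  9.5 266.5] [45. 19.] 90.0 [419. 648.  12.]
top [225. 247.] 558 [225.2 247.1] [28.2 25.9] 26.6 [463. 184.  12.]
top [129. 246.] 619 [129. 247.] [29.7 26.9] 45.0 [463. 394.  12.]
top [444. 244.] 465 [443.4 243.8] [20.6 28.6] 63.4 [ 471. -292.   12.]
top [  8. 199.] 98 [  8.7 199.8] [22.3  6.8] 24.8 [569. 669.  12.]
top [187. 195.] 5875 [186.5 194.9] [ 57.2 107.3] 87.7 [581. 275.  12.]
top [304. 194.] 3815 [304.5 194. ] [68. 71.] 90.0 [584.  12.  12.]
top [435. 188.] 3420 [43
[... 759 characters left out ...]
.]
scene [572. 312.] 5880 [569.6 315. ] [91.2 76.3] 31.0 [867. 262.  12.]
scene [362. 291.] 5250 [362. 291.] [78. 86.] 90.0 [591.  10.  12.]
scene [310. 245.] 496 [314.6 242.4] [ 8.8 81. ] 56.8 [452.  12.  12.]
scene [380. 199.] 661 [380.5 199.5] [31. 27.] 90.0 [457. 190.  12.]
scene [451. 219.] 5873 [453.6 219.6] [ 66.7 109.7] 50.9 [592. 268.  12.]
scene [446. 155.] 577 [445.1 154.8] [25. 30.] 26.6 [458. 398.  12.]
scene [219. 108.] 98 [218.9 106. ] [19.8 13.7] 74.1 [-13.  93.  12.]
scene [571.  71.] 13429 [563.5  75. ] [150. 151.] 90.0 [464. 873.  12.]
scene [430.  15.] 1799 [415.5  24. ] [48. 89.] 90.0 [ 43. 745.  12.]
scene [62. 59.] 15000 [101.  70.] [140. 202.] 90.0 [-332.  -67.   12.]
```

View pics/crop.png

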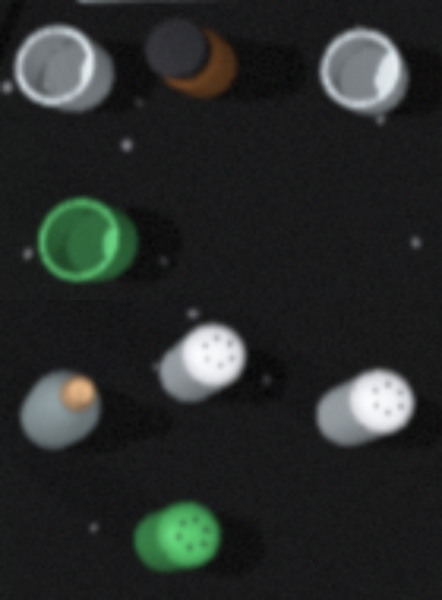

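The crop confirms two grey shakers, two grey cups, and green look-alikes to leave alone. The two views differ by about 7 mm, so I'll triangulate and then refine with the wrist camera.

```bash
python3 - <<'E'
from h import *
T,S=cam("top"),cam("scene")
P=dict(sh1=((495.5,259),(114.5,360.9)),sh2=((443.7,243.9),(183,334)),cup1=((129,246.5),(445.5,155)),cup2=((225.1,247),(380.3,199.3)),cruet=((398,260),(222.8,290.6)),
skew=((302,253.7),(314.6,242.4)),sq=((435.6,187.7),(233.5,403.2)),rnd=((304.3,194),(362,291)),lng=((186.8,195),(453,219.6)))
for k,(a,b) in P.items():
    x,r=tri(ray(T,*a),ray(S,*b));print(k,np.round(x*1e3,1),np.round(r,1))
E
```

```text
sh1 [ 434.3 -394.5   35.5] [0.5 0.5]
sh2 [ 466.2 -286.2   37.3] [0. 0.]
cup1 [462.3 390.9  19.2] [0. 0.]
cup2 [461.5 182.8  21.9] [0.4 0.4]
cruet [ 433.4 -188.9   25.8] [0.7 0.7]
skew [449.1  15.9   5.6] [1. 1.]
sq [ 602.7 -284.4    0.8] [0.1 0.1]
rnd [587.4  13.5   1.4] [0.8 0.8]
lng [585.7 279.3  -3.9] [0.5 0.5]
```

Request:
step_arm --increments '[[[35, -20, 0], [0, 0, -0.12]], [[35, -20, 0], [0, 0, -0.12]], [[35, -20, 0], [0, 0, -0.12]], [[30, -25, 0], [0, 0, -0.12]], [[30, -25, 0], [0, 0, -0.12]], [[30, -25, 0], [0, 0, -0.12]], [[25, -30, 0], [0, 0, -0.12]], [[20, -35, 0], [0, 0, -0.12]]]' --fingers 1 --grip_force 40

```text
time: 0.77
eef_pos: [0.4194, 0.4498, 0.2307]
tcp_rot: [0.578, 0.816, -0.0, -0.0]
contact_force: [0.5, -0.2, 0.6]
opening: 0.997
finger_force: 0.0
```

Request:
step_arm --increments '[[[20, -35, 0], [0, 0, -0.12]], [[20, -35, 0], [0, 0, -0.12]], [[10, -38, 0], [0, 0, -0.104]], [[0, -40, 0], [0, 0, 0]], [[0, -40, 0], [0, 0, 0]], [[0, -40, 0], [0, 0, 0]], [[0, -40, 0], [0, 0, 0]], [[0, -40, 0], [0, 0, 0]]]'

```text
time: 1.43
eef_pos: [0.4672, 0.1413, 0.2309]
tcp_rot: [0.707, 0.707, -0.0, -0.0]
contact_force: [0.8, -0.4, -0.0]
opening: 0.998
finger_force: 0.0
```

Request:
step_arm --increments '[[[0, -40, 0], [0, 0, 0]], [[0, -40, 0], [0, 0, 0]], [[0, -40, 0], [0, 0, 0]], [[0, -40, 0], [0, 0, 0]], [[0, -40, 0], [0, 0, 0]], [[0, -40, 0], [0, 0, 0]], [[0, -40, 0], [0, 0, 0]], [[0, -40, 0], [0, 0, 0]]]'

```text
time: 2.1
eef_pos: [0.4672, -0.1787, 0.231]
tcp_rot: [0.707, 0.707, 0.0, -0.0]
contact_force: [1.5, -0.5, -0.2]
opening: 1.002
finger_force: 0.0
```

Request:
step_arm --increments '[[[0, -40, 0], [0, 0, 0]], [[0, -40, 0], [0, 0, 0]], [[0, -40, 0], [0, 0, 0]], [[0, -30, 0], [0, 0, 0]], [[0, 0, 0], [0, 0, 0]], [[0, 0, 0], [0, 0, 0]]]'

```text
time: 2.6
eef_pos: [0.4673, -0.328, 0.2304]
tcp_rot: [0.708, 0.706, 0.0, -0.001]
contact_force: [-0.2, 0.6, -0.7]
opening: 0.998
finger_force: 0.0
```

```bash
python3 - <<'E'
from h import *
s=readout.get_state();im=cams.read_camera("wrist");print(s["eef_pos"],s["time"])
cv2.imwrite("pics/w1.png",im[:,:,::-1]);C=cam("wrist",s)
for c in blobs(im,lo=75,amin=300):
    r=cv2.minAreaRect(c);print(np.round(r[0],1),np.round(r[1],1),round(r[2],1),[np.round(plane(C,*r[0],z)*1e3,1)[:2] for z in(.008,.037)])
for k,p in dict(sh1=[.4343,-.3945,.037],sh2=[.4662,-.2862,.037]).items(): print(k,proj(C,p))
E
```

```text
[ 0.46727064 -0.32801703  0.23042756] 2.6
[415.4 422.6] [120.2  90.5] 16.3 [array([ 556.7, -556.2]), array([ 549.7, -532.2])]
[496.9 351.9] [89.6 26.4] 62.5 [array([ 630.2, -475. ]), array([ 617.3, -457.5])]
[156.1 351.8] [25.6 89.7] 28.1 [array([ 303.3, -474.4]), array([ 316.4, -456.9])]
[288.5 286.5] [52.6 75.9] 14.0 [array([ 432.3, -407.1]), array([ 435.2, -394.9])]
[324.5 157.1] [58.7 58.6] 49.4 [array([ 465.7, -290.6]), array([ 465.9, -287.7])]
[494.5 141.3] [177.1 167.7] 4.5 [array([ 606.1, -278.1]), array([ 595.1, -276.2])]
[277.5  27. ] [54. 67.] 90.0 [array([ 430. , -191.9]), array([ 433. , -196.8])]
sh1 (np.float64(287.441556443418), np.float64(286.05473067610853))
sh2 (np.float64(324.89116088012395), np.float64(155.15431449329208))
```

View pics/w1.png

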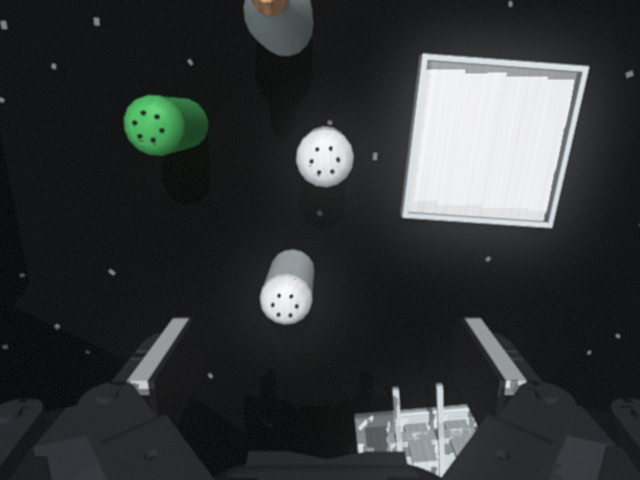

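Wrist view: shakers at (289,287) and (325,157), both agreeing with the two-view fix within 1 mm. The square tray's corners are at (424,54), (588,67), (551,227) and (403,217). I'll grasp the near shaker first.

Request:
step_arm --increments '[[[-1, 20, -15], [0, 0, 0]], [[0, 20, -35], [0, 0, 0]], [[0, 1, -35], [0, 0, 0]], [[0, 0, -35], [0, 0, 0]], [[0, 0, -35], [0, 0, 0]], [[0, 0, -30], [0, 0, 0]], [[0, 0, -25], [0, 0, 0]], [[0, 0, 0], [0, 0, 0]]]'

```text
time: 3.32
eef_pos: [0.4633, -0.2808, 0.0157]
tcp_rot: [0.706, 0.708, -0.0, -0.006]
contact_force: [-1.7, 0.9, -0.0]
opening: 0.994
finger_force: 0.0
```

Request:
step_arm --increments '[[[0, 0, 0], [0, 0, 0]], [[0, 0, 0], [0, 0, 0]], [[0, 0, 0], [0, 0, 0]], [[0, 0, 0], [0, 0, 0]], [[0, 0, 0], [0, 0, 0]], [[0, 0, 0], [0, 0, 0]]]' --fingers -1

```text
time: 3.82
eef_pos: [0.4682, -0.2869, 0.0239]
tcp_rot: [0.707, 0.707, 0.0, 0.002]
contact_force: [-1.2, 1.0, 6.8]
opening: 0.455
finger_force: 50.9
```

```bash
python3 - <<'E'
from h import *
s=dict(eef_pos=np.array([.46727,-.32802,.23043]),tcp_rot=np.array([.7075,.7067,0,-.0005]))
C=cam("wrist",s);p=[plane(C,u,v,.012)*1e3 for u,v in((424,54),(588,67),(551,227),(403,217))]
print(np.round(p,1),np.mean(p,0));print(readout.get_state()["opening"],readout.get_state()["eef_pos"],readout.get_state()["finger_force"])
T,S=cam("top"),cam("scene")
E
```

```text
[[ 542.8 -212.    12. ]
 [ 671.  -221.5   12. ]
 [ 661.6 -350.2   12. ]
 [ 533.1 -341.2   12. ]] [ 602.10645069 -281.21364792   12.        ]
0.4545353712443373 [ 0.46821834 -0.28691946  0.02389551] 50.86063362658024
```

Request:
step_arm --increments '[[[0, 0, 20], [0, 0, 0]], [[0, 0, 30], [0, 0, 0]], [[10, 0, 10], [0, 0, 0]], [[30, 7, 0], [0, 0, 0]], [[35, 10, 0], [0, 0, 0]], [[35, 10, 0], [0, 0, 0]], [[27, 8, 0], [0, 0, 0]], [[0, 0, 0], [0, 0, 0]]]'

```text
time: 4.48
eef_pos: [0.6092, -0.2494, 0.0821]
tcp_rot: [0.706, 0.708, 0.001, 0.002]
contact_force: [-0.0, 0.3, -1.1]
opening: 0.46
finger_force: 51.3
```

Request:
step_arm --increments '[[[0, 0, -15], [0, 0, 0]], [[0, 0, -20], [0, 0, 0]], [[0, 0, -10], [0, 0, 0]], [[0, 0, 0], [0, 0, 0]], [[0, 0, 0], [0, 0, 0]]]'

```text
time: 4.9
eef_pos: [0.6024, -0.2507, 0.0346]
tcp_rot: [0.707, 0.707, -0.0, -0.002]
contact_force: [0.3, -0.6, -1.1]
opening: 0.456
finger_force: 51.3
```

Request:
step_arm --increments '[[[0, 0, -3], [0, 0, 0]], [[0, 0, -3], [0, 0, 0]], [[0, 0, 0], [0, 0, 0]], [[0, 0, 0], [0, 0, 0]]]'

```text
time: 5.23
eef_pos: [0.6041, -0.2511, 0.0309]
tcp_rot: [0.707, 0.707, 0.0, 0.0]
contact_force: [0.1, -1.4, -0.7]
opening: 0.462
finger_force: 51.3
```

Request:
step_arm --increments '[[[0, 0, -1], [0, 0, 0]], [[0, 0, -1], [0, 0, 0]], [[0, 0, 0], [0, 0, 0]], [[0, 0, 0], [0, 0, 0]]]'

```text
time: 5.57
eef_pos: [0.6039, -0.2509, 0.0283]
tcp_rot: [0.707, 0.707, 0.0, -0.0]
contact_force: [-0.1, 0.2, -1.7]
opening: 0.46
finger_force: 51.3
```

Request:
step_arm --increments '[[[0, 0, -1], [0, 0, 0]], [[0, 0, -1], [0, 0, 0]], [[0, 0, 0], [0, 0, 0]], [[0, 0, 0], [0, 0, 0]]]'

```text
time: 5.9
eef_pos: [0.6041, -0.251, 0.028]
tcp_rot: [0.707, 0.707, -0.0, -0.0]
contact_force: [-4.0, 2.0, 6.0]
opening: 0.454
finger_force: 51.6
```

Request:
step_arm --increments '[[[0, 0, -1], [0, 0, 0]], [[0, 0, 0], [0, 0, 0]], [[0, 0, 0], [0, 0, 0]], [[0, 0, 0], [0, 0, 0]]]'

```text
time: 6.23
eef_pos: [0.6041, -0.251, 0.028]
tcp_rot: [0.707, 0.707, -0.0, -0.0]
contact_force: [-4.8, 2.8, 9.4]
opening: 0.458
finger_force: 51.8
```

Request:
step_arm --increments '[[[0, 0, 0], [0, 0, 0]], [[0, 0, 0], [0, 0, 0]], [[0, 0, 0], [0, 0, 0]], [[0, 0, 5], [0, 0, 0]], [[0, 0, 30], [0, 0, 0]], [[0, 0, 35], [0, 0, 0]], [[0, 0, 35], [0, 0, 0]], [[0, 0, 0], [0, 0, 0]]]' --fingers 0.4

```text
time: 6.9
eef_pos: [0.6084, -0.2535, 0.1399]
tcp_rot: [0.707, 0.707, 0.002, 0.007]
contact_force: [1.2, -0.9, 1.5]
opening: 0.699
finger_force: 0.0
```

Request:
step_arm --increments '[[[-27, -25, 0], [0, 0, 0]], [[-29, -25, 0], [0, 0, 0]], [[-29, -25, 0], [0, 0, 0]], [[-29, -25, 0], [0, 0, 0]], [[-29, -25, 0], [0, 0, 0]], [[-27, -19, 0], [0, 0, 0]], [[0, 0, 0], [0, 0, 0]], [[0, 0, 0], [0, 0, 0]]]' --fingers 1

```text
time: 7.57
eef_pos: [0.4327, -0.3961, 0.1304]
tcp_rot: [0.708, 0.706, 0.0, 0.0]
contact_force: [-0.1, -0.0, -0.5]
opening: 1.002
finger_force: 0.0
```

```bash
python3 - <<'E'
from h import *
s=readout.get_state();print(s["eef_pos"])
for n in("wrist","scene"): cv2.imwrite(f"pics/{n}2.png",cams.read_camera(n)[:,:,::-1])
E
```

```text
[ 0.43270261 -0.39607969  0.13043804]
```

View pics/wrist2.png

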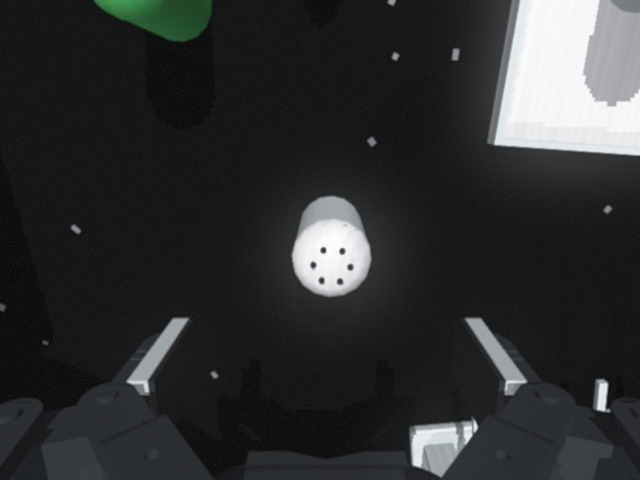

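Shaker1 is centred at (331,257), about 2 mm right of the finger midline. I'll correct for that, grasp and carry.

Request:
step_arm --increments '[[[2, 1, -20], [0, 0, 0]], [[0, 0, -30], [0, 0, 0]], [[0, 0, -30], [0, 0, 0]], [[0, 0, -20], [0, 0, 0]], [[0, 0, -5], [0, 0, 0]], [[0, 0, 0], [0, 0, 0]], [[0, 0, 0], [0, 0, 0]]]'

```text
time: 8.25
eef_pos: [0.4371, -0.3938, 0.0261]
tcp_rot: [0.707, 0.708, -0.0, 0.001]
contact_force: [-0.2, 0.6, 0.2]
opening: 0.995
finger_force: 0.0
```

Request:
step_arm --increments '[[[0, 0, 0], [0, 0, 0]], [[0, 0, 0], [0, 0, 0]], [[0, 0, 0], [0, 0, 0]], [[0, 0, 0], [0, 0, 0]], [[0, 0, 0], [0, 0, 0]], [[0, 0, 0], [0, 0, 0]], [[0, 0, 0], [0, 0, 0]]]' --fingers -1

```text
time: 8.83
eef_pos: [0.4363, -0.3946, 0.0267]
tcp_rot: [0.707, 0.707, -0.0, 0.001]
contact_force: [-2.0, 0.6, 5.9]
opening: 0.46
finger_force: 40.1
```

Request:
step_arm --increments '[[[0, 0, 20], [0, 0, 0]], [[0, 0, 30], [0, 0, 0]], [[10, 0, 10], [0, 0, 0]], [[35, 20, 0], [0, 0, 0]], [[35, 22, 0], [0, 0, 0]], [[35, 22, 0], [0, 0, 0]], [[35, 20, 0], [0, 0, 0]], [[15, 0, 0], [0, 0, 0]]]'

```text
time: 9.5
eef_pos: [0.6049, -0.3053, 0.0845]
tcp_rot: [0.706, 0.708, 0.001, -0.0]
contact_force: [0.9, 0.8, -1.8]
opening: 0.463
finger_force: 40.9
```

Request:
step_arm --increments '[[[0, 0, -15], [0, 0, 0]], [[0, 0, -15], [0, 0, 0]], [[0, 0, -15], [0, 0, 0]], [[0, 0, -3], [0, 0, 0]], [[0, 0, -3], [0, 0, 0]], [[0, 0, 0], [0, 0, 0]], [[0, 0, 0], [0, 0, 0]]]'

```text
time: 10.08
eef_pos: [0.6005, -0.3106, 0.0345]
tcp_rot: [0.708, 0.707, 0.0, 0.0]
contact_force: [-0.1, 0.4, -1.5]
opening: 0.458
finger_force: 40.9
```

Expected floor contact is at z ≈ 0.031.

Request:
step_arm --increments '[[[0, 0, -1], [0, 0, 0]], [[0, 0, -1], [0, 0, 0]], [[0, 0, -1], [0, 0, 0]], [[0, 0, 0], [0, 0, 0]], [[0, 0, 0], [0, 0, 0]]]'

```text
time: 10.5
eef_pos: [0.601, -0.3099, 0.0315]
tcp_rot: [0.707, 0.707, 0.0, 0.0]
contact_force: [0.2, 0.0, -2.4]
opening: 0.459
finger_force: 40.9
```

Request:
step_arm --increments '[[[0, 0, -1], [0, 0, 0]], [[0, 0, -0.5], [0, 0, 0]], [[0, 0, 0], [0, 0, 0]], [[0, 0, 0], [0, 0, 0]]]'

```text
time: 10.83
eef_pos: [0.6012, -0.3101, 0.0308]
tcp_rot: [0.707, 0.707, 0.0, 0.0]
contact_force: [-2.5, 0.7, 3.6]
opening: 0.458
finger_force: 41.2
```

Request:
step_arm --increments '[[[0, 0, 0], [0, 0, 0]], [[0, 0, 0], [0, 0, 0]], [[0, 0, 0], [0, 0, 0]], [[0, 0, 5], [0, 0, 0]], [[0, 0, 30], [0, 0, 0]], [[0, 0, 40], [0, 0, 0]], [[0, 0, 40], [0, 0, 0]], [[0, 0, 40], [0, 0, 0]]]' --fingers 0.4

```text
time: 11.5
eef_pos: [0.6006, -0.3097, 0.1863]
tcp_rot: [0.707, 0.707, -0.0, -0.0]
contact_force: [1.3, -1.0, 0.1]
opening: 0.698
finger_force: 0.0
```

Request:
step_arm --increments '[[[0, 0, 25], [0, 0, 0]], [[0, 0, 25], [0, 0, 0]], [[0, 0, 0], [0, 0, 0]], [[0, 0, 0], [0, 0, 0]]]' --fingers 1

```text
time: 11.83
eef_pos: [0.6018, -0.3105, 0.2377]
tcp_rot: [0.707, 0.707, 0.0, 0.003]
contact_force: [-0.4, -0.3, -0.8]
opening: 0.999
finger_force: 0.0
```

```bash
python3 - <<'E'
from h import *
s=readout.get_state();print(s["eef_pos"])
cv2.imwrite(f"pics/wrist3.png",cams.read_camera("wrist")[:,:,::-1])
E
```

```text
[ 0.60181692 -0.31051122  0.23766412]
```

View pics/wrist3.png

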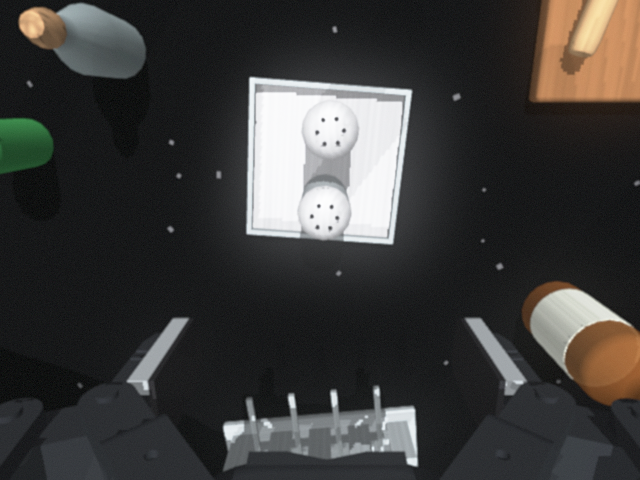

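Request:
step_arm --increments '[[[-10, 35, 0], [0, 0, 0]], [[-10, 40, 0], [0, 0, 0]], [[-10, 40, 0], [0, 0, 0]], [[-10, 40, 0], [0, 0, 0]], [[-10, 40, 0], [0, 0, 0]], [[-10, 40, 0], [0, 0, 0]], [[-10, 40, 0], [0, 0, 0]], [[-10, 40, 0], [0, 0, 0]]]'

```text
time: 12.55
eef_pos: [0.5188, 0.007, 0.2322]
tcp_rot: [0.707, 0.707, -0.001, -0.002]
contact_force: [0.4, 1.0, 0.1]
opening: 1.002
finger_force: 0.0
```

Request:
step_arm --increments '[[[0, 40, 0], [0, 0, 0]], [[0, 40, 0], [0, 0, 0]], [[0, 40, 0], [0, 0, 0]], [[0, 5, 0], [0, 0, 0]], [[0, 0, 0], [0, 0, 0]], [[0, 0, 0], [0, 0, 0]]]'

```text
time: 13.05
eef_pos: [0.52, 0.13, 0.2329]
tcp_rot: [0.707, 0.708, -0.001, -0.001]
contact_force: [0.2, -0.5, 0.2]
opening: 1.001
finger_force: 0.0
```

```bash
python3 - <<'E'
from h import *
s=readout.get_state();im=cams.read_camera("wrist");print(s["eef_pos"],s["time"])
cv2.imwrite("pics/w4.png",im[:,:,::-1]);C=cam("wrist",s)
for c in blobs(im,lo=75,amin=300):
    r=cv2.minAreaRect(c);print(np.round(r[0],1),np.round(r[1],1),round(r[2],1),[np.round(plane(C,*r[0],z)*1e3,1)[:2] for z in(.006,.012,.02)])
    if len(c)>150: e=cv2.fitEllipse(c);print("  ell",np.round(e[0],1),np.round(e[1],1),np.round(plane(C,*e[0],.012)*1e3,1))
E
```

```text
[0.52004628 0.13003752 0.23291353] 13.05
[155.9 351.7] [26.  89.7] 28.1 [array([353.7, -20.6]), array([356.4, -16.9]), array([360., -12.])]
  ell [152.  361.3] [ 21.4 111. ] [351.5 -27.5  12. ]
[419.9 318.1] [155. 212.] 89.0 [array([608. ,  16.3]), array([606.6,  19.4]), array([604.7,  23.4])]
  ell [406.3 324.7] [150.  207.2] [594.3  12.6  12. ]
[252.5 313. ] [168.  15.] 90.0 [array([449.8,  21.2]), array([451. ,  24.2]), array([452.5,  28.1])]
  ell [252.8 351.2] [ 13.1 231.3] [449.3 -16.1  12. ]
[249.1 139.2] [71.2 70.5] 18.4 [array([454.8, 181.1]), array([455.9, 181.5]), array([457.3, 182. ])]
  ell [249.9 138.9] [70.4 71.2] [456.6 181.7  12. ]
[414.9  81.7] [169.8 170.9] 87.9 [array([590.5, 226.3]), array([589.3, 226. ]), array([587.8, 225.5])]
  ell [410.   80.7] [189.5 197.9] [585.5 226.7  12. ]
```

View pics/w4.png

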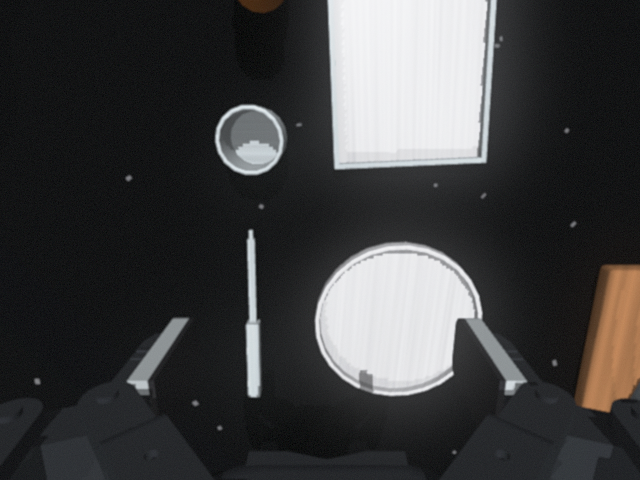

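Shakers at (330,130) and (325,210) stand upright in the square tray. The new view shows cup2 at (250,139) → (461,183), the round tray centred at (399,318) → (588,15), and the skewer at (252,313), roughly parallel to y. Next is cup2.

Request:
step_arm --increments '[[[-29, 26, -15], [0, 0, 0]], [[-30, 27, -30], [0, 0, 0]], [[0, 0, -40], [0, 0, 0]], [[0, 0, -40], [0, 0, 0]], [[0, 0, -40], [0, 0, 0]], [[0, 0, -30], [0, 0, 0]], [[0, 0, -10], [0, 0, 0]], [[0, 0, 0], [0, 0, 0]]]'

```text
time: 13.77
eef_pos: [0.4647, 0.1766, 0.0318]
tcp_rot: [0.708, 0.706, -0.003, -0.002]
contact_force: [0.1, -0.2, 0.6]
opening: 0.999
finger_force: 0.0
```

Request:
step_arm --increments '[[[0, 0, -10], [0, 0, 0]], [[0, 0, -10], [0, 0, 0]], [[0, 0, 0], [0, 0, 0]], [[0, 0, 0], [0, 0, 0]]]'

```text
time: 14.1
eef_pos: [0.4677, 0.1784, 0.0156]
tcp_rot: [0.707, 0.707, 0.0, 0.0]
contact_force: [-0.4, -0.3, -0.1]
opening: 0.999
finger_force: 0.0
```

Request:
step_arm --increments '[[[0, 0, 0], [0, 0, 0]], [[0, 0, 0], [0, 0, 0]], [[0, 0, 0], [0, 0, 0]], [[0, 0, 0], [0, 0, 0]], [[0, 0, 0], [0, 0, 0]], [[0, 0, 0], [0, 0, 0]]]' --fingers -1

```text
time: 14.6
eef_pos: [0.4678, 0.1787, 0.0159]
tcp_rot: [0.707, 0.707, 0.001, 0.0]
contact_force: [-1.2, -0.2, 5.5]
opening: 0.576
finger_force: 42.1
```

Request:
step_arm --increments '[[[0, 0, 20], [0, 0, 0]], [[0, 0, 25], [0, 0, 0]], [[10, -5, 15], [0, 0, 0]], [[20, -30, 0], [0, 0, 0]], [[20, -35, 0], [0, 0, 0]], [[20, -35, 0], [0, 0, 0]], [[20, -35, 0], [0, 0, 0]], [[20, -35, 0], [0, 0, 0]]]'

```text
time: 15.27
eef_pos: [0.5775, 0.0018, 0.0745]
tcp_rot: [0.707, 0.707, -0.0, -0.0]
contact_force: [0.2, 0.8, -0.8]
opening: 0.58
finger_force: 42.1
```

Request:
step_arm --increments '[[[10, -22, 0], [0, 0, 0]], [[0, -5, 0], [0, 0, 0]], [[0, 0, -10], [0, 0, 0]], [[0, 0, -20], [0, 0, 0]], [[0, 0, -15], [0, 0, 0]], [[0, 0, 0], [0, 0, 0]], [[0, 0, 0], [0, 0, 0]]]'

```text
time: 15.85
eef_pos: [0.5849, -0.0219, 0.0279]
tcp_rot: [0.707, 0.708, -0.001, -0.002]
contact_force: [0.2, 0.1, -1.4]
opening: 0.58
finger_force: 42.0
```

```bash
python3 - <<'E'
from h import *
s=readout.get_state();im=cams.read_camera("wrist");print(s["eef_pos"],s["time"])
cv2.imwrite("pics/w5.png",im[:,:,::-1])
E
```

```text
[ 0.58490043 -0.02188842  0.02794229] 15.85
```

View pics/w5.png

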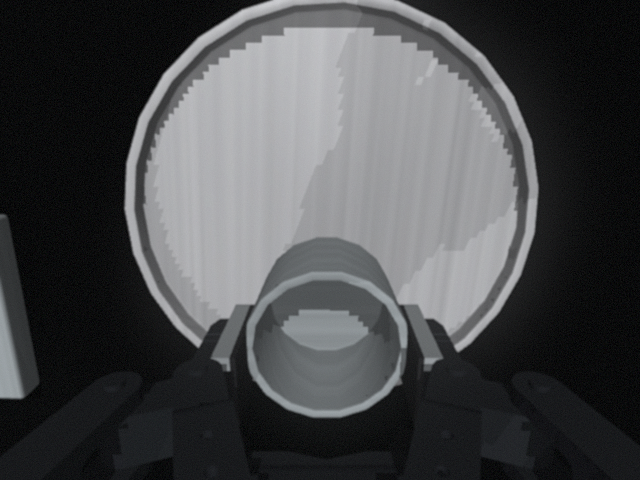

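```bash
python3 - <<'E'
from h import *
s=readout.get_state();C=cam("wrist",s)
for p in((331,0),(125,190),(537,190)): print(plane(C,*p,.012)*1e3)
print(plane(C,327,344,.040+.016)*1e3,s["eef_pos"])
E
```

```text
[587.91121018  87.25529967  12.        ]
[510.89616789  23.54278752  12.        ]
[665.33056479  23.81697082  12.        ]
[586.8076073  -15.71709674  56.        ] [ 0.5862426  -0.02230806  0.02938972]
```

Request:
step_arm --increments '[[[0, 0, -2], [0, 0, 0]], [[0, 0, -2], [0, 0, 0]], [[0, 0, -2], [0, 0, 0]], [[0, 0, 0], [0, 0, 0]], [[0, 0, 0], [0, 0, 0]]]'

```text
time: 16.32
eef_pos: [0.5872, -0.0236, 0.0242]
tcp_rot: [0.707, 0.707, 0.0, 0.0]
contact_force: [0.2, 0.4, 0.0]
opening: 0.575
finger_force: 42.0
```

Request:
step_arm --increments '[[[0, 0, -1], [0, 0, 0]], [[0, 0, -1], [0, 0, 0]], [[0, 0, 0], [0, 0, 0]], [[0, 0, 0], [0, 0, 0]]]'

```text
time: 16.65
eef_pos: [0.5871, -0.0236, 0.0219]
tcp_rot: [0.707, 0.707, -0.0, -0.0]
contact_force: [0.3, -0.3, -0.8]
opening: 0.579
finger_force: 42.0
```

Request:
step_arm --increments '[[[0, 0, -1], [0, 0, 0]], [[0, 0, -1], [0, 0, 0]], [[0, 0, 0], [0, 0, 0]], [[0, 0, 0], [0, 0, 0]]]'

```text
time: 16.98
eef_pos: [0.5872, -0.0236, 0.02]
tcp_rot: [0.707, 0.707, 0.0, 0.0]
contact_force: [0.7, 0.6, -0.9]
opening: 0.58
finger_force: 42.1
```

Request:
step_arm --increments '[[[0, 0, -1], [0, 0, 0]], [[0, 0, 0], [0, 0, 0]], [[0, 0, 0], [0, 0, 0]]]'

```text
time: 17.23
eef_pos: [0.5872, -0.0236, 0.02]
tcp_rot: [0.707, 0.707, -0.0, -0.0]
contact_force: [-2.4, -0.3, 5.0]
opening: 0.584
finger_force: 42.6
```

Request:
step_arm --increments '[[[0, 0, 0], [0, 0, 0]], [[0, 0, 0], [0, 0, 0]], [[0, 0, 0], [0, 0, 0]], [[0, 0, 5], [0, 0, 0]], [[0, 0, 30], [0, 0, 0]], [[0, 0, 35], [0, 0, 0]], [[0, 0, 35], [0, 0, 0]], [[0, 0, 35], [0, 0, 0]]]' --fingers 0.5

```text
time: 17.9
eef_pos: [0.5867, -0.0235, 0.1604]
tcp_rot: [0.707, 0.707, -0.0, -0.0]
contact_force: [0.3, 0.3, 0.9]
opening: 0.751
finger_force: 0.0
```

Request:
step_arm --increments '[[[-5, 30, 0], [0, 0, 0]], [[-10, 35, 0], [0, 0, 0]], [[-10, 35, 0], [0, 0, 0]], [[-10, 35, 0], [0, 0, 0]], [[-10, 35, 0], [0, 0, 0]], [[-10, 35, 0], [0, 0, 0]], [[-10, 35, 0], [0, 0, 0]], [[-10, 35, 0], [0, 0, 0]]]' --fingers 1

```text
time: 18.57
eef_pos: [0.5114, 0.2531, 0.1594]
tcp_rot: [0.707, 0.707, 0.0, 0.0]
contact_force: [0.6, -0.4, -0.7]
opening: 1.0
finger_force: 0.0
```

Request:
step_arm --increments '[[[-15, 35, 0], [0, 0, 0]], [[-15, 35, 0], [0, 0, 0]], [[-15, 35, 0], [0, 0, 0]], [[-5, 25, 0], [0, 0, 0]], [[0, 10, 0], [0, 0, 0]], [[0, 0, 0], [0, 0, 0]], [[0, 0, 0], [0, 0, 0]]]'

```text
time: 19.15
eef_pos: [0.4623, 0.3911, 0.1589]
tcp_rot: [0.707, 0.707, -0.0, 0.0]
contact_force: [-0.3, -0.5, -0.2]
opening: 0.997
finger_force: 0.0
```

```bash
python3 - <<'E'
from h import *
s=readout.get_state();im=cams.read_camera("wrist");print(s["eef_pos"],s["time"])
cv2.imwrite("pics/w6.png",im[:,:,::-1]);C=cam("wrist",s)
for c in blobs(im,lo=75,amin=300):
    if len(c)>50: e=cv2.fitEllipse(c);print("  ell",np.round(e[0],1),np.round(e[1],1),np.round(plane(C,*e[0],.035)*1e3,1))
E
```

```text
[0.46231027 0.3911201  0.15892486] 19.15
  ell [151.8 361.7] [ 21.6 112. ] [339.2 295.5  35. ]
  ell [481. 316.] [183.1 276.8] [568.  331.4  35. ]
  ell [327.  233.7] [81.4 88.3] [463.  389.7  35. ]
```

View pics/w6.png

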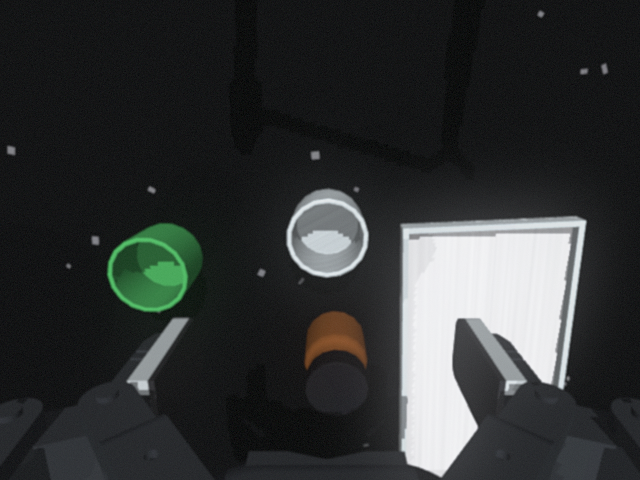

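Cup1 is at (327,234) → (463,390). The jar lid at (337,383) is clear of the fingers, and the green cup at (155,265) stays out of the way. I'll narrow the fingers slightly because the oblong tray's rim is close.

Request:
step_arm --increments '[[[0, 0, -15], [0, 0, 0]], [[0, 0, -30], [0, 0, 0]], [[0, 0, -30], [0, 0, 0]], [[0, 0, -30], [0, 0, 0]], [[0, 0, -25], [0, 0, 0]], [[0, 0, -13], [0, 0, 0]], [[0, 0, 0], [0, 0, 0]], [[0, 0, 0], [0, 0, 0]]]' --fingers 0.7

```text
time: 19.87
eef_pos: [0.4627, 0.3905, 0.016]
tcp_rot: [0.708, 0.707, -0.0, -0.0]
contact_force: [-0.4, 0.6, -0.6]
opening: 0.85
finger_force: 0.0
```

Request:
step_arm --increments '[[[0, 0, 0], [0, 0, 0]], [[0, 0, 0], [0, 0, 0]], [[0, 0, 0], [0, 0, 0]], [[0, 0, 0], [0, 0, 0]], [[0, 0, 0], [0, 0, 0]], [[0, 0, 0], [0, 0, 0]]]' --fingers -1

```text
time: 20.37
eef_pos: [0.4641, 0.3925, 0.0189]
tcp_rot: [0.707, 0.707, 0.002, 0.001]
contact_force: [0.1, -0.9, 6.8]
opening: 0.585
finger_force: 42.2
```

Request:
step_arm --increments '[[[0, 0, 20], [0, 0, 0]], [[0, 0, 30], [0, 0, 0]], [[0, 0, 35], [0, 0, 0]], [[0, 0, 30], [0, 0, 0]], [[5, 0, 5], [0, 0, 0]], [[30, -10, 0], [0, 0, 0]], [[30, -20, 0], [0, 0, 0]], [[30, -30, 0], [0, 0, 0]]]'

```text
time: 21.03
eef_pos: [0.557, 0.333, 0.1362]
tcp_rot: [0.706, 0.708, 0.001, -0.0]
contact_force: [1.0, -0.2, -0.6]
opening: 0.588
finger_force: 42.1
```

Request:
step_arm --increments '[[[15, -35, 0], [0, 0, 0]], [[14, -35, 0], [0, 0, 0]], [[0, -38, 0], [0, 0, 0]], [[0, -38, 0], [0, 0, 0]], [[0, -38, 0], [0, 0, 0]], [[0, -38, 0], [0, 0, 0]], [[0, -35, 0], [0, 0, 0]], [[0, -20, 0], [0, 0, 0]]]'

```text
time: 21.7
eef_pos: [0.585, 0.0516, 0.1354]
tcp_rot: [0.708, 0.706, -0.001, 0.0]
contact_force: [-0.1, -0.2, -1.2]
opening: 0.587
finger_force: 42.1
```

Request:
step_arm --increments '[[[0, -5, 0], [0, 0, 0]], [[0, 0, 0], [0, 0, 0]], [[0, 0, 0], [0, 0, 0]]]'

```text
time: 21.95
eef_pos: [0.5853, 0.0505, 0.1356]
tcp_rot: [0.707, 0.707, 0.0, -0.0]
contact_force: [-0.1, 0.9, -0.7]
opening: 0.588
finger_force: 42.1
```

```bash
python3 - <<'E'
from h import *
s=readout.get_state();im=cams.read_camera("wrist");print(s["eef_pos"],s["time"])
cv2.imwrite("pics/w7.png",im[:,:,::-1]);cv2.imwrite("pics/s7.png",cams.read_camera("top")[:,:,::-1])
E
```

```text
[0.58532642 0.05050468 0.13560569] 21.95
```

View pics/w7.png

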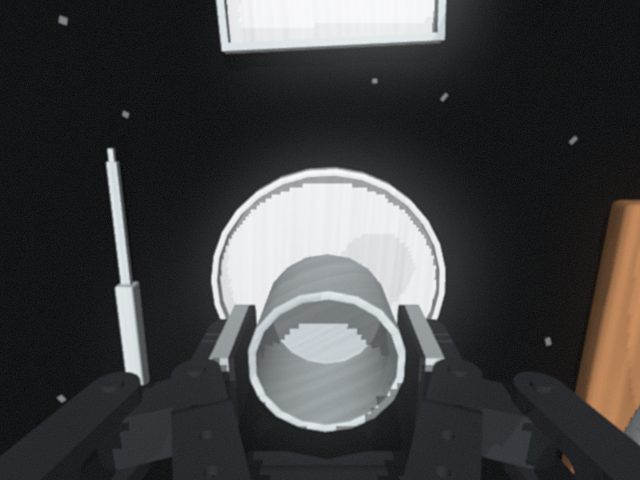

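Cup1 is held upright at (327,360), centred over the round tray. Lowering.

Request:
step_arm --increments '[[[2, -3, -15], [0, 0, 0]], [[0, 0, -25], [0, 0, 0]], [[0, 0, -25], [0, 0, 0]], [[0, 0, -20], [0, 0, 0]], [[0, 0, -15], [0, 0, 0]], [[0, 0, -5], [0, 0, 0]], [[0, 0, 0], [0, 0, 0]], [[0, 0, 0], [0, 0, 0]]]'

```text
time: 22.72
eef_pos: [0.588, 0.0478, 0.0315]
tcp_rot: [0.707, 0.708, 0.0, 0.0]
contact_force: [-0.5, 0.1, -0.6]
opening: 0.586
finger_force: 42.1
```

Request:
step_arm --increments '[[[0, 0, -2], [0, 0, 0]], [[0, 0, -2], [0, 0, 0]], [[0, 0, -1], [0, 0, 0]], [[0, 0, 0], [0, 0, 0]], [[0, 0, 0], [0, 0, 0]]]'

```text
time: 23.13
eef_pos: [0.5877, 0.0469, 0.0263]
tcp_rot: [0.707, 0.707, 0.0, 0.0]
contact_force: [-0.6, -0.7, -0.3]
opening: 0.587
finger_force: 42.1
```

Request:
step_arm --increments '[[[0, 0, -1], [0, 0, 0]], [[0, 0, -1], [0, 0, 0]], [[0, 0, 0], [0, 0, 0]], [[0, 0, 0], [0, 0, 0]]]'

```text
time: 23.47
eef_pos: [0.5875, 0.0469, 0.0238]
tcp_rot: [0.707, 0.707, -0.0, -0.0]
contact_force: [-0.2, 0.0, -0.8]
opening: 0.588
finger_force: 42.1
```

Request:
step_arm --increments '[[[0, 0, -1], [0, 0, 0]], [[0, 0, -1], [0, 0, 0]], [[0, 0, 0], [0, 0, 0]], [[0, 0, 0], [0, 0, 0]]]'

```text
time: 23.8
eef_pos: [0.5878, 0.0469, 0.0229]
tcp_rot: [0.707, 0.707, -0.0, -0.0]
contact_force: [-2.9, 0.3, 5.2]
opening: 0.584
finger_force: 42.6
```

Request:
step_arm --increments '[[[0, 0, -1], [0, 0, 0]], [[0, 0, 0], [0, 0, 0]], [[0, 0, 0], [0, 0, 0]]]'

```text
time: 24.05
eef_pos: [0.5878, 0.0469, 0.0229]
tcp_rot: [0.707, 0.707, -0.0, -0.0]
contact_force: [-6.0, 0.2, 10.6]
opening: 0.59
finger_force: 43.0
```

Request:
step_arm --increments '[[[0, 0, 0], [0, 0, 0]], [[0, 0, 0], [0, 0, 0]], [[0, 0, 0], [0, 0, 0]], [[0, 0, 5], [0, 0, 0]], [[0, 0, 30], [0, 0, 0]], [[0, 0, 35], [0, 0, 0]], [[0, 0, 35], [0, 0, 0]], [[0, 0, 35], [0, 0, 0]]]' --fingers 0.5

```text
time: 24.72
eef_pos: [0.5872, 0.047, 0.1623]
tcp_rot: [0.707, 0.707, -0.0, -0.0]
contact_force: [-0.4, -0.5, 0.3]
opening: 0.75
finger_force: 0.0
```

Request:
step_arm --increments '[[[-20, -10, 20], [0, 0, 0]], [[-30, -15, 20], [0, 0, 0]], [[-30, -15, 0], [0, 0, 0]], [[-30, -15, 0], [0, 0, 0]], [[-28, -10, 0], [0, 0, 0]], [[0, 0, 0], [0, 0, 0]], [[0, 0, 0], [0, 0, 0]]]' --fingers 0

```text
time: 25.3
eef_pos: [0.4488, -0.0183, 0.2011]
tcp_rot: [0.708, 0.707, 0.0, 0.0]
contact_force: [0.7, -0.6, -0.6]
opening: 0.499
finger_force: 0.0
```

```bash
python3 - <<'E'
from h import *
s=readout.get_state();im=cams.read_camera("wrist");print(s["eef_pos"],s["time"])
cv2.imwrite("pics/w8.png",im[:,:,::-1]);C=cam("wrist",s)
for c in blobs(im,lo=75,amin=300):
    r=cv2.minAreaRect(c);b=cv2.boundingRect(c);print(np.round(r[0],1),np.round(r[1],1),r[2],b)
    if max(r[1])>4*min(r[1]):
        q=c[:,0,:];t,e=q[q[:,1].argmin()],q[q[:,1].argmax()];print(t,e,plane(C,*t,.006)*1e3,plane(C,*e,.006)*1e3)
E
```

```text
[ 0.44875682 -0.01829405  0.20113226] 25.3
[485.  466.5] [25. 28.] 90.0 (471, 454, 29, 26)
[311.  411.3] [55.7 88.8] 10.784297943115234 (282, 367, 56, 92)
[412.1 333.4] [70.2 22.3] 74.66671752929688 (393, 302, 37, 68)
[240.7 333.1] [23.8 69.4] 14.470293045043945 (223, 302, 38, 67)
[506.4 161.8] [197.7 217.3] 63.43495178222656 (402, 58, 209, 208)
[327.7 154.6] [ 17.  227.3] 1.6846843957901 (317, 41, 19, 228)
[328  41] [319 268] [450.50725332 103.61903443   6.        ] [442.91779711 -69.65808477   6.        ]
```

View pics/w8.png

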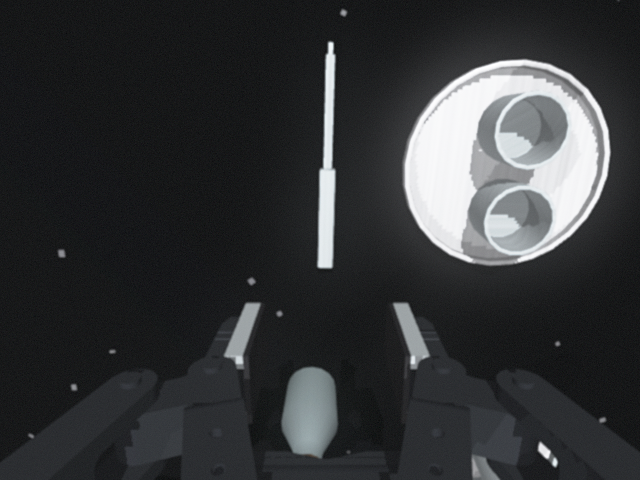

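Both cups stand mouth up in the round tray, at (530,130) and (517,220). The skewer runs from its tip at (331,41) to its handle end at (325,268), yawed −1.5°. I'll grasp it at its centre of mass, about (450,−19).

Request:
step_arm --increments '[[[1, 0, -20], [0, 0, -0.03]], [[0, 0, -35], [0, 0, 0]], [[0, 0, -35], [0, 0, 0]], [[0, 0, -35], [0, 0, 0]], [[0, 0, -30], [0, 0, 0]], [[0, 0, -15], [0, 0, 0]], [[0, 0, 0], [0, 0, 0]], [[0, 0, 0], [0, 0, 0]]]' --fingers -0.3

```text
time: 26.02
eef_pos: [0.4511, -0.0177, 0.0304]
tcp_rot: [0.717, 0.697, -0.0, -0.001]
contact_force: [0.4, 0.5, 0.4]
opening: 0.351
finger_force: 0.0
```

Request:
step_arm --increments '[[[0, 0, -10], [0, 0, 0]], [[0, 0, -10], [0, 0, 0]], [[0, 0, -5], [0, 0, 0]], [[0, 0, 0], [0, 0, 0]], [[0, 0, 0], [0, 0, 0]]]'

```text
time: 26.43
eef_pos: [0.4505, -0.018, 0.0059]
tcp_rot: [0.718, 0.696, -0.0, -0.0]
contact_force: [0.5, 0.5, 0.3]
opening: 0.351
finger_force: 0.0
```

Request:
step_arm --increments '[[[0, 0, -2], [0, 0, 0]], [[0, 0, 0], [0, 0, 0]], [[0, 0, 0], [0, 0, 0]]]'

```text
time: 26.68
eef_pos: [0.4508, -0.0181, 0.0043]
tcp_rot: [0.718, 0.696, 0.0, 0.0]
contact_force: [0.1, 0.7, -0.5]
opening: 0.352
finger_force: 0.0
```

Request:
step_arm --increments '[[[0, 0, 0], [0, 0, 0]], [[0, 0, 0], [0, 0, 0]], [[0, 0, 0], [0, 0, 0]], [[0, 0, 0], [0, 0, 0]], [[0, 0, 0], [0, 0, 0]], [[0, 0, 0], [0, 0, 0]]]' --fingers -1

```text
time: 27.18
eef_pos: [0.451, -0.0181, 0.0044]
tcp_rot: [0.718, 0.696, 0.0, 0.0]
contact_force: [-0.2, -1.0, 3.9]
opening: 0.124
finger_force: 40.6
```

Request:
step_arm --increments '[[[0, 0, 10], [0, 0, 0]], [[0, 0, 20], [0, 0, 0]], [[0, 0, 30], [0, 0, 0]], [[0, 0, 35], [0, 0, 0]], [[0, 0, 25], [0, 0, 0]], [[0, 0, 0], [0, 0, 0]], [[0, 0, 0], [0, 0, 0]]]'

```text
time: 27.77
eef_pos: [0.4516, -0.0182, 0.1259]
tcp_rot: [0.718, 0.696, 0.001, 0.002]
contact_force: [-0.4, 0.8, -1.3]
opening: 0.127
finger_force: 40.2
```

```bash
python3 - <<'E'
from h import *
s=readout.get_state();im=cams.read_camera("wrist");print(s["eef_pos"],s["time"],s["opening"])
cv2.imwrite("pics/w9.png",im[:,:,::-1]);C=cam("wrist",s)
for c in blobs(im,lo=75,amin=300):
    r=cv2.minAreaRect(c);print(np.round(r[0],1),np.round(r[1],1),r[2],cv2.boundingRect(c))
E
```

```text
[ 0.45155539 -0.01823388  0.12589089] 27.7667 0.12711196358103052
[357.8 332. ] [65.2 21. ] 86.8201675415039 (346, 300, 24, 66)
[294.8 331.9] [21.  65.3] 4.085616588592529 (283, 300, 25, 66)
[527.5 167. ] [223. 264.] 0.0 (416, 35, 224, 265)
[328.4 229.4] [ 42.2 459.2] 2.16829252243042 (299, 0, 47, 460)
```

View pics/w9.png

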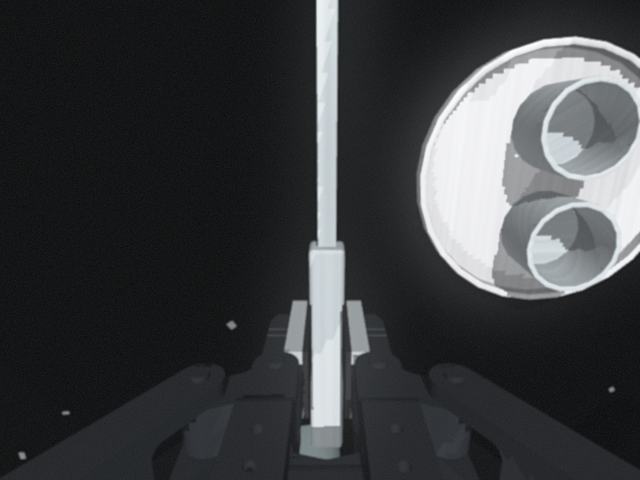

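The skewer is held level and aligned at (327,300). Next, the oblong tray's centre and yaw from its rim corners in pictures w4 and w6.

```bash
python3 - <<'E'
from h import *
q=np.array([.7071,.7071,0,0])
C4=cam("wrist",dict(eef_pos=np.array([.52005,.13004,.23291]),tcp_rot=q));C6=cam("wrist",dict(eef_pos=np.array([.46231,.39112,.15892]),tcp_rot=q))
p=np.array([plane(C4,336,167,.012),plane(C4,487,161,.012),plane(C6,584,218,.012),plane(C6,403,225,.012)])*1e3
print(p.round(1),p.mean(0),np.degrees(np.arctan2(*(p[1]-p[0])[1::-1])),np.degrees(np.arctan2(*(p[2]-p[3])[1::-1])))
E
```

```text
[[528.2 159.1  12. ]
 [654.  164.1  12. ]
 [640.3 394.5  12. ]
 [515.7 389.5  12. ]] [584.54675785 276.80504088  12.        ] 2.265510609464656 2.3049223418405704
```

Request:
step_arm --increments '[[[15, 25, 0], [0, 0, 0.01]], [[17, 33, 0], [0, 0, 0.01]], [[17, 33, 0], [0, 0, 0.01]], [[17, 33, 0], [0, 0, 0.01]], [[17, 33, 0], [0, 0, 0.01]], [[17, 33, 0], [0, 0, 0.01]], [[17, 33, 0], [0, 0, 0.01]], [[14, 27, 0], [0, 0, 0]]]'

```text
time: 28.48
eef_pos: [0.5805, 0.234, 0.1208]
tcp_rot: [0.692, 0.722, -0.002, -0.001]
contact_force: [-0.2, -1.0, 0.6]
opening: 0.123
finger_force: 40.2
```

Request:
step_arm --increments '[[[3, 10, 0], [0, 0, 0]], [[0, 0, -20], [0, 0, 0]], [[0, 0, -30], [0, 0, 0]], [[0, 0, -25], [0, 0, 0]], [[0, 0, -10], [0, 0, 0]], [[0, 0, 0], [0, 0, 0]], [[0, 0, 0], [0, 0, 0]]]'

```text
time: 29.07
eef_pos: [0.5837, 0.2414, 0.0378]
tcp_rot: [0.693, 0.721, -0.001, -0.001]
contact_force: [0.2, -0.0, -0.2]
opening: 0.125
finger_force: 40.2
```

Request:
step_arm --increments '[[[1, 0, -8], [0, 0, 0]], [[0, 0, -8], [0, 0, 0]], [[0, 0, -6], [0, 0, 0]], [[0, 0, -3], [0, 0, 0]], [[0, 0, 0], [0, 0, 0]], [[0, 0, 0], [0, 0, 0]]]'

```text
time: 29.57
eef_pos: [0.5855, 0.242, 0.0139]
tcp_rot: [0.693, 0.721, -0.0, -0.0]
contact_force: [-0.0, -0.6, -0.6]
opening: 0.124
finger_force: 40.2
```

Request:
step_arm --increments '[[[0, 0, -1], [0, 0, 0]], [[0, 0, -1], [0, 0, 0]], [[0, 0, -1], [0, 0, 0]], [[0, 0, 0], [0, 0, 0]], [[0, 0, 0], [0, 0, 0]]]'

```text
time: 29.98
eef_pos: [0.5856, 0.242, 0.011]
tcp_rot: [0.693, 0.721, 0.0, 0.0]
contact_force: [0.6, -0.7, -0.2]
opening: 0.126
finger_force: 40.2
```

Request:
step_arm --increments '[[[0, 0, -1], [0, 0, 0]], [[0, 0, -1], [0, 0, 0]], [[0, 0, 0], [0, 0, 0]], [[0, 0, 0], [0, 0, 0]]]'

```text
time: 30.32
eef_pos: [0.5855, 0.242, 0.0089]
tcp_rot: [0.693, 0.721, -0.0, -0.0]
contact_force: [0.7, 0.2, -1.0]
opening: 0.122
finger_force: 40.2
```

Request:
step_arm --increments '[[[0, 0, -0.7], [0, 0, 0]], [[0, 0, 0], [0, 0, 0]], [[0, 0, 0], [0, 0, 0]]]'

```text
time: 30.57
eef_pos: [0.5857, 0.242, 0.0085]
tcp_rot: [0.693, 0.721, 0.0, 0.0]
contact_force: [-0.1, -0.8, 0.6]
opening: 0.123
finger_force: 40.3
```

On the floor within about 0.3 mm; release, lift and check everything.

Request:
step_arm --increments '[[[0, 0, 0], [0, 0, 0]], [[0, 0, 0], [0, 0, 0]], [[0, 0, 0], [0, 0, 0]], [[0, 0, 5], [0, 0, 0]], [[0, 0, 20], [0, 0, 0]], [[0, 0, 30], [0, 0, 0]], [[0, 0, 35], [0, 0, 0]], [[0, 0, 35], [0, 0, 0]]]' --fingers -0.3

```text
time: 31.23
eef_pos: [0.5849, 0.2418, 0.1342]
tcp_rot: [0.693, 0.721, -0.001, -0.0]
contact_force: [1.5, 0.5, 0.0]
opening: 0.347
finger_force: 0.0
```

Request:
step_arm --increments '[[[0, 0, 30], [0, 0, 0]], [[-30, 30, 10], [0, 0, 0]], [[-35, 35, 10], [0, 0, 0]], [[-35, 35, 0], [0, 0, 0]], [[-30, 35, 0], [0, 0, 0]], [[-30, 35, 0], [0, 0, 0]], [[-30, 30, 0], [0, 0, 0]], [[-30, 30, 0], [0, 0, 0]]]'

```text
time: 31.9
eef_pos: [0.3839, 0.4524, 0.1818]
tcp_rot: [0.693, 0.721, 0.001, 0.0]
contact_force: [0.0, 1.0, -0.0]
opening: 0.35
finger_force: 0.0
```

Request:
step_arm --increments '[[[-20, 30, 0], [0, 0, 0]], [[-20, 30, 0], [0, 0, 0]], [[-20, 30, 0], [0, 0, 0]], [[0, 0, 0], [0, 0, 0]], [[0, 0, 0], [0, 0, 0]], [[0, 0, 0], [0, 0, 0]]]'

```text
time: 32.4
eef_pos: [0.3254, 0.5409, 0.1811]
tcp_rot: [0.693, 0.721, -0.0, 0.0]
contact_force: [0.3, -0.8, 0.6]
opening: 0.351
finger_force: 0.0
```

```bash
python3 - <<'E'
from h import *
s=readout.get_state();print(s["eef_pos"],s["time"])
a=cams.read_camera("top")[:,:,::-1];b=cams.read_camera("scene")[:,:,::-1]
t=np.vstack([cv2.resize(a[140:320,110:520],(680,300)),cv2.resize(b[110:480,60:540],(389,300))[:, :] if 0 else cv2.copyMakeBorder(cv2.resize(b[110:470,60:540],(400,300)),0,0,0,280,0)])
cv2.imwrite("pics/fin.png",t)
E
```

```text
[0.32539158 0.5409417  0.181135  ] 32.4
```

View pics/fin.png

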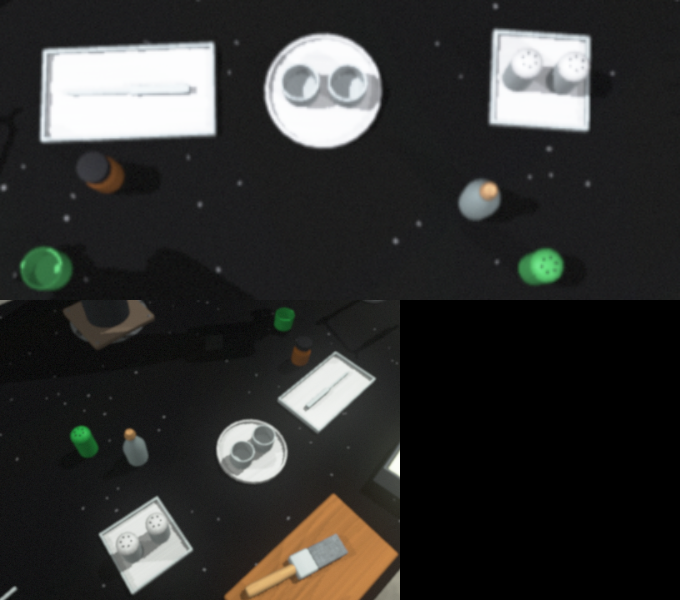

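The skewer lies inside the oblong tray at (130,90), the cups stand in the round tray at (300,85) and (347,85), and the shakers stand in the square tray at (527,65) and (572,67). The cruet, jar and green look-alikes are where they were. Handing in.

```bash
python3 -c "
from plant import sign_off
print(sign_off())"
```

```text
the job is handed in; nothing more can be done
None
```

The job is handed in at about 32 s: the final pictures show both shakers, both cups and the skewer in their trays, and the cruet, spice jar and green look-alikes where they stood.

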